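# Click the test supply's selector to position five and switch it on

## Robot

A 6-joint arm with a two-finger parallel gripper is mounted at the origin on the work surface. World frame = base frame: x ahead of the robot, y to its left, z up, the work surface at z = 0. Lengths are in m, angles in degrees, forces in N, time in s.
With the tool pointing down it reaches from about 0.325 to 0.85 m from the base axis. Payload 15.5 kg.
Tool frame: the origin (TCP) lies midway between the tips of the shut fingers; the grasp point (between the pads) lies 19 mm behind it; z points along the fingers, y is the line along which they close (so a half turn about z gives the same grasp; the last joint's range is limited). The gripper opens to 91 mm and grips with 3 to 60 N. Pads are 32 mm wide; open, the fingers measure 118 mm over their backs; the gripper's body (76 mm by 178 mm) begins 60 mm behind the grasp point.
Start: joints at [-71.419, 28.281, 77.091, -0, 74.628, -5.472], TCP at [0.255, -0.571, 0.214] pointing down, gripper open.
Joint ranges: [-166.48, 166.48], [-47.26, 123.95], [12.59, 153.08], [-70.14, 250.14], [6.76, 159.57], [-176.63, 176.63]. Speed limits (degrees/s): [108.29, 108.29, 147.25, 172.46, 172.46, 172.46].

## Interface

Orientations are given as a 3x3 rotation matrix whose columns are the frame's x, y, z axes.
In Python, from bench import ctrl gives the robot as it stands. The module is installed in compiled form; this text tells all that it offers. Calls block until the motion is done:
- ctrl.goto(position, orientation): joint-space move of the TCP to a pose.
- ctrl.move_l(position, vel=0.15, ori=None, contact_N=None): straight line of the TCP; ori=None keeps the orientation; vel is the mean speed in m/s. With contact_N (N) it stops when the force on the tool has changed by that much, and returns True; else False.
- ctrl.movej(angles): joint-space move.
- ctrl.command_gripper(opening): opening from 0.0 (shut) to 1.0 (fully open); the grip force is fixed at half the most; returns when the fingers have stopped.
- ctrl.sleep(seconds).
- ctrl.ik(position, orientation): joint angles nearest the present ones, or None.
- ctrl.read_camera(name): name is "scene" or "top" or "wrist"; returns the picture (480x640x3 uint8, blue, green, red); there is no depth.
- ctrl.camera_params(name): a dict with "fx", "fy", "cx", "cy" (pixels), "D" ([k1, k2, p1, p2, k3] as OpenCV has them; the pictures are not rectified), "pose" (4x4, takes a point from camera to world coordinates); the wrist camera has in their place "T_tool_cam" (4x4, takes a point from camera to tool coordinates, whose origin is the TCP and whose axes are the flange's). Camera axes: x right, y up, looking along -z (the intrinsics and any distortion apply to the point x, -y, -z); pixel columns grow to the right and rows downward; lengths in m; the calibration is good to about 2 mm. A picture is of the moment at which its call begins: read the wrist's pose just before it. camera_params takes no time and is no camera call.
A pose or a line that the arm cannot do raises ctrl.MotionError and nothing moves.
- ctrl.sign_off(): hands the job in; it is judged then, once.
Readings, each from a call of its own:
- ctrl.current_t(): time.
- ctrl.current_q(): joint angles.
- ctrl.current_dq(): joint speeds.
- ctrl.current_effort(): joint torques, N m.
- ctrl.current_tool_pos(): TCP position.
- ctrl.current_eef_rot(): TCP orientation.
- ctrl.current_contact_force(): force on the tool from outside, world axes, zero at the start.
- ctrl.current_wrist_torque(): the same for the moment, N m.
- ctrl.current_grip_width(): opening from 0.0 (shut) to 1.0 (fully open).
- ctrl.current_grasp_force(): force on a finger pad.
Only numpy, scipy, OpenCV 4.12 (cv2) and the standard library are available. Lean on these libraries where they do the work, as an engineer would, in place of code of your own. Each camera call takes 0.05 s, during which the arm holds its last target. There are 200 camera calls.

## Task

On the grey test supply, push the pointer knob round clockwise with a fingertip, click by click, until it rests at position five; position one is the end stop at the anticlockwise end of the tick marks, and every click is one position more. Do not grip or force the knob and never let it go past five, since the next step up is too much for the lamp under repair. Then press the push button beside it right down with a fingertip and let it come back up, leaving the loose things on the bench where they lie.

Things in the scene. Friction and masses are not known exactly. Their poses are not given: they have to be found in the camera images.
- console: The test supply: a grey box 170 (x) x 250 (y) x 70 mm high, fixed to the bench, controls on its flat top. Origin at the centre of its underside, z up, front to local -x. Two brass terminals, 16 mm wide, 20 mm high, stand at local x=65, y=-50 and -95 mm.
- selector_axis (a point): Where the selector's upright axis meets the console top (local x=-5, y=42, z=70 mm); its axes are the console's. Eight dark tick marks, one per position, lie 53 mm from it, 30 degrees apart; the gap in this scale faces local -x. A click takes about 0.08 Nm (3 N at the bar's outer part); pushed just past half way (0.26 rad) it snaps into the next position and stays.
- selector (a joint): Black pointer knob; value in rad grows clockwise seen from above. Positions (clicks) 0.5236 apart: one 0 (end stop), two 0.524, three 1.047, four 1.571, five 2.094, six 2.618, .. eight 3.665 (stop). The bar points, in the console's frame, at 1.833 rad minus the value, anticlockwise from +x. Starts at one, two or three. Over 20 N from the fingers is forcing it.
- pointer_tip (a point): Middle of the pointing end of the knob's bar, 42 mm from the axis, 19 mm above the console top; x points outward along the bar, z up. The bar is 12 mm wide, from 7 to 31 mm above the console top, reaching 42 mm from the axis on its pointing side (white line on top), 14 mm on the other. It stands on a disc of radius 21 mm whose top is 8 mm above the console top.
- enable (a joint): Travel of the push button in m: 0 up, 0.006 right down. Its spring takes 1.5 N to start and 5 N to go right down; it comes back by itself. Anything over 0.004 counts as pressed.
- enable_top (a point): Centre of the push button's top: a grey round button of radius 16 mm in an aluminium collar of radius 24 mm, its top 22 mm above the console top and 10 mm above the collar. It is pushed straight down.
- screwdriver: A loose screwdriver 200 mm long lying crosswise on the bench by the console's +y side; to be left alone.
- flux_jar: A small loose jar with black cap, 48 mm across and 45 mm high, by the console's -y side; to be left alone.
- parts_tray: A loose yellow divided tray, 100 x 150 x 30 mm, by the console's -y side; to be left alone.
- tin: A small loose open steel bowl, 60 mm across and 30 mm high, by the console's +y side; to be left alone.

How it is judged:
By the outcome, as a careful person would: the job done as asked, in the order asked, and still so for the second after the job is handed in, with the robot touching nothing.
It also fails if it takes over 67 s, if anything falls off the work surface, if the arm or the gripper's body presses on something with over 40 N, if the wrist force passes 120 N, or if a joint passes its speed limit or range.

## Working session

There is one attempt and no reset: what is moved stays moved. The work goes in short steps, each a Python script; the robot and the scene stay as the last script left them, time stands still between calls to the robot, and variables do not carry over. Pictures are saved under pics/ and viewed, at most 10 in all, crops included, and the job is handed in when it is done.

```bash
mkdir -p pics
python3 - <<'E'
from bench import ctrl
import cv2,numpy as np
for n in("scene","top"):
    im=ctrl.read_camera(n);cv2.imwrite(f"pics/{n}0.png",im)
    p=ctrl.camera_params(n);print(n,p)
print(ctrl.camera_params("wrist"),ctrl.current_t(),ctrl.current_eef_rot())
E
```

```text
scene {'fx': 565.0359287564117, 'fy': 565.0359287564117, 'cx': 322.21210095492177, 'cy': 241.0170036952439, 'D': array([-0.16989062,  0.        ,  0.        ,  0.        ,  0.        ]), 'pose': array([[ 0.10053992, -0.8574493 ,  0.5046508 ,  1.0599053 ],
       [ 0.99492566,  0.08469491, -0.05431113, -0.02301015],
       [ 0.00382768,  0.50755046,  0.86161353,  0.90135581],
       [ 0.        ,  0.        ,  0.        ,  1.        ]])}
top {'fx': 539.7066366200771, 'fy': 539.7066366200771, 'cx': 303.9465485136021, 'cy': 243.88631639988515, 'D': array([-0.13397966,  0.        ,  0.        ,  0.        ,  0.        ]), 'pose': array([[-1.38385428e-02,  9.97312579e-01, -7.19452136e-02,
         4.78041949e-01],
       [-9.99904042e-01, -1.37571307e-02,  1.62700825e-03,
         4.19632498e-02],
       [ 6.32876090e-04,  7.19608253e-02,  9.97407258e-01,
         1.05958773e+00],
       [ 0.00000000e+00,  0.00000000e+00,  0.00000000e+00,
         1.00000000e+00]])}
{'fx': 416.26827371121027, 'fy': 416.26827371121027, 'cx': 314.02191321661076, 'cy': 236.87156006048076, 'D': array([0.02352683, 0.        , 0.        , 0.        , 0.        ]), 'T_tool_cam': array([[ 4.34120725e-04,  9.72576042e-01,  2.32584724e-01,
         6.46304230e-02],
       [ 9.99999809e-01, -5.24417938e-04,  3.26400116e-04,
        -1.52662800e-03],
       [ 4.39420534e-04,  2.32584538e-01, -9.72576084e-01,
        -1.70578486e-01],
       [ 0.00000000e+00,  0.00000000e+00,  0.00000000e+00,
         1.00000000e+00]])} 0.1 [[ 9.13187032e-01  4.07540588e-01 -3.35970692e-04]
 [ 4.07540707e-01 -9.13186428e-01  1.05839072e-03]
 [ 1.24533299e-04 -1.10343041e-03 -9.99999383e-01]]
```

View pics/top0.png

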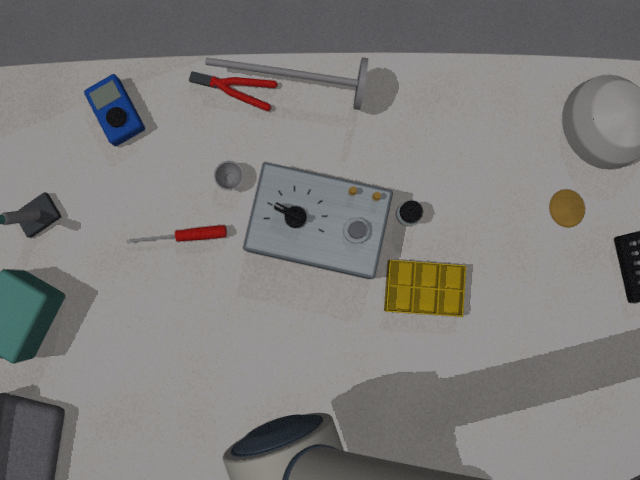

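View pics/scene0.png

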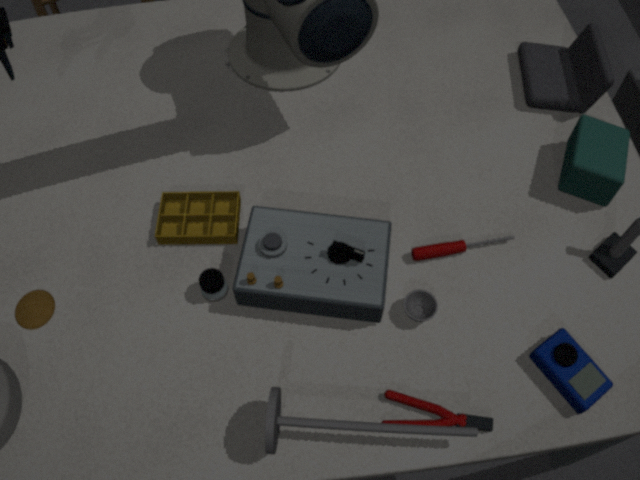

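The top view shows the console, with corners near (265,163), (392,190), (374,277) and (245,248). The knob axis is at about (295,217), pointing to (277,207), the button is at (357,230), and the terminals are at (352,190) and (377,196). The scene view agrees: button at (271,242), knob at (340,252). The yaw looks like about -12° and the knob looks to be at position two. Next I'll measure with the wrist camera.

```bash
cat > h.py <<'E'
from bench import ctrl
import cv2,numpy as np
def cam(n):
    p=ctrl.camera_params(n)
    if n=="wrist":
        T=np.eye(4);T[:3,:3]=ctrl.current_eef_rot();T[:3,3]=ctrl.current_tool_pos();P=T@p["T_tool_cam"]
    else:P=p["pose"]
    return p,np.array(P)
def K(p):return np.array([[p["fx"],0,p["cx"]],[0,p["fy"],p["cy"]],[0,0,1.]])
def ray(pP,px,z):
    p,P=pP
    u=cv2.undistortPoints(np.array(px,float).reshape(-1,1,2),K(p),np.array(p["D"])).reshape(-1,2)
    d=np.c_[u[:,0],-u[:,1],-np.ones(len(u))]@P[:3,:3].T
    return P[:3,3]+d*((z-P[2,3])/d[:,2])[:,None]
def proj(pP,X):
    p,P=pP
    c=(np.atleast_2d(X)-P[:3,3])@P[:3,:3]
    return cv2.projectPoints((c*[1,-1,-1]).reshape(-1,1,3),np.zeros(3),np.zeros(3),K(p),np.array(p["D"]))[0].reshape(-1,2)
def down(a): # tool x at world yaw a (deg), z down
    a=np.radians(a);x=np.array([np.cos(a),np.sin(a),0]);z=np.array([0,0,-1.]);return np.c_[x,np.cross(z,x),z]
E
python3 - <<'E'
from h import *
t=cam("top")
c=ray(t,[(265,163),(392,190),(374,277),(245,248)],.07);print(c.round(3),c.mean(0))
print([np.linalg.norm(c[i]-c[i-1]).round(3) for i in range(4)])
ctr=c.mean(0);v=c[0]-c[1]+c[3]-c[2];yaw=np.degrees(np.arctan2(-v[0],v[1]));print("yaw",yaw)
ctrl.command_gripper(0.)
R=down(yaw)
pos=ctr+[-.03,0,0];pos[2]=.27
for a in(yaw,yaw+60,yaw+90,yaw-90,yaw-180):
    print(a,ctrl.ik(pos,down(a)))
ctrl.goto(pos,R)
ctrl.sleep(.3)
w=cam("wrist");im=ctrl.read_camera("wrist");cv2.imwrite("pics/w1.png",im);np.save("w1.npy",w[1]);print(ctrl.current_t(),ctrl.current_contact_force())
E
```

```text
[[ 0.702  0.111  0.07 ]
 [ 0.648 -0.125  0.07 ]
 [ 0.487 -0.087  0.07 ]
 [ 0.543  0.149  0.07 ]] [0.59486007 0.01188271 0.07      ]
[np.float64(0.163), np.float64(0.242), np.float64(0.165), np.float64(0.243)]
yaw -13.184505769101573
-13.184505769101573 [-4.85024283e+00  2.05062510e+01  8.11156539e+01 -2.54444375e-14
  7.83780951e+01  9.83342629e+01]
46.81549423089842 [-4.85024283e+00  2.05062510e+01  8.11156539e+01 -2.54444375e-14
  7.83780951e+01  3.83342629e+01]
76.81549423089842 [-4.85024283e+00  2.05062510e+01  8.11156539e+01 -2.54444375e-14
  7.83780951e+01  8.33426294e+00]
-103.18450576910158 [-4.85024283e+00  2.05062510e+01  8.11156539e+01 -2.54444375e-14
  7.83780951e+01 -1.71665737e+02]
-193.18450576910158 [-4.85024283e+00  2.05062510e+01  8.11156539e+01 -2.54444375e-14
  7.83780951e+01 -8.16657371e+01]
4.175 [ 0.04898319  0.61015474 -0.34899018]
```

View pics/w1.png

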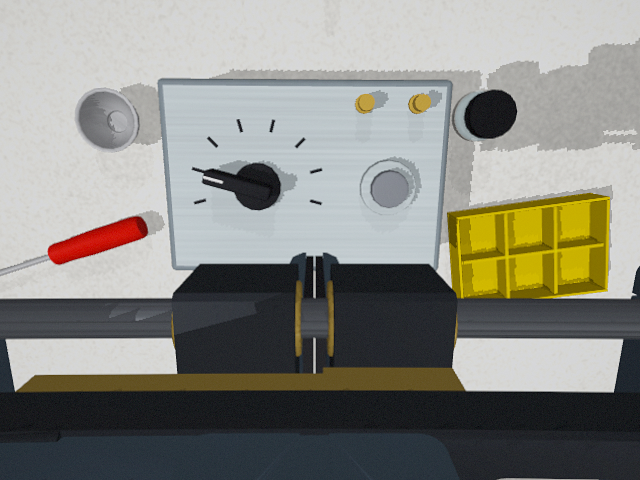

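The wrist view shows eight ticks, from position one at (200,202) to position eight at (316,202). The pointer tip at (205,177) aims at the second tick (197,170). The button is at (390,188) and the terminals are at (364,103) and (419,103). I'll fit the console pose from the tick centroids.

```bash
cat >> h.py <<'E'
def loc2w(M,p):return np.array([*(M[0]@np.array(p[:2])+M[1]),.07+(p[2] if len(p)>2 else 0)])
E
python3 - <<'E'
from h import *
import json
im=cv2.imread("pics/w1.png");w=(ctrl.camera_params("wrist"),np.load("w1.npy"))
g=cv2.cvtColor(im,cv2.COLOR_BGR2GRAY)
seed=[(200,202),(197,170),(212,142),(239,126),(272,126),(300,142),(316,171),(316,202)]
px=[]
for x,y in seed:
    s=g[y-9:y+10,x-9:x+10].astype(float);m=(s<70)
    n,l,st,cc=cv2.connectedComponentsWithStats(m.astype(np.uint8))
    k=min(range(1,n),key=lambda i:np.hypot(*(cc[i]-9))) if n>1 else None
    px.append(cc[k]+[x-9,y-9] if k else (np.nan,np.nan));print(px[-1],st[k,4] if k else 0)
W=ray(w,px,.07)[:,:2]
a=1.833-.5236*np.arange(8)
L=np.c_[-.005+.053*np.cos(a),.042+.053*np.sin(a)]
use=[0,2,3,4,5,6,7]
A,B=L[use],W[use];a0,b0=A.mean(0),B.mean(0)
U,S,V=np.linalg.svd((B-b0).T@(A-a0));R=U@np.diag([1,np.linalg.det(U@V)])@V
t=b0-R@a0;yaw=np.degrees(np.arctan2(R[1,0],R[0,0]))
print("yaw",yaw,"t",t,"res mm",(np.linalg.norm(L@R.T+t-W,axis=1)*1e3).round(1),"scale",S.sum()/((A-a0)**2).sum())
M=(R,t);np.savez("pose.npz",R=R,t=t,yaw=yaw)
# checks
m=cv2.inRange(cv2.cvtColor(im,cv2.COLOR_BGR2HSV),(10,120,100),(35,255,255));m[:90]=0;m[112:]=0
n,l,st,cc=cv2.connectedComponentsWithStats(m)
for i in range(1,n):
    if st[i,4]>30:print("term",(ray(w,cc[i],.09)[0,:2]-t)@R)
# button: grey disc
c=g[150:225,350:430];s=((c<165)&(c>110)).astype(np.uint8);n,l,st,cc=cv2.connectedComponentsWithStats(s)
for i in range(1,n):
    if st[i,4]>300:
        p=cc[i]+[350,150];X=ray(w,[p],.092)[0];print("button",p,st[i],X,(X[:2]-t)@R)
# white line of pointer
c=g[160:215,190:280];s=(cv2.inRange(im[160:215,190:280],(150,150,150),(255,255,255)))
d=cv2.morphologyEx((g<80).astype(np.uint8),cv2.MORPH_OPEN,np.ones((5,5)))
n,l,st,cc=cv2.connectedComponentsWithStats(d)
k=l[186,258];ys,xs=np.where(l==k);X=ray(w,np.c_[xs,ys],.101)[:,:2]
loc=(X-t)@R-[-.005,.042];r=np.hypot(*loc.T);f=r>.028
print("knob",st[k],"angle",np.degrees(np.arctan2(loc[f,1].mean(),loc[f,0].mean())),"rmax",np.percentile(r,99))
print("axis px",proj(w,loc2w(M,(-.005,.042,0))),"axis w",loc2w(M,(-.005,.042,0)))
E
```

```text
[199.55 201.25] 20
[200.60526316 171.13157895] 38
[212.24242424 141.66666667] 33
[239.56 125.56] 25
[271.81481481 125.44444444] 27
[299.83333333 142.16666667] 24
[316.         170.40909091] 22
[315.09090909 201.86363636] 22
yaw -13.536636401963527 t [0.59291536 0.01468248] res mm [1.1 2.1 0.5 0.2 0.5 0.5 0.8 0.6] scale 1.0128463242151757
term [ 0.06412061 -0.0483752 ]
term [ 0.0642479  -0.09212616]
button [394.11289328 184.30660086] [  10    7   61   51 1621] [ 0.57462723 -0.05824905  0.092     ] [-0.00070922 -0.07518618]
knob [ 204  163   76   47 2090] angle 67.20876542842696 rmax 0.03833194693275121
axis px [[257.34355831 185.61458022]] axis w [0.59788508 0.05668608 0.07      ]
```

```bash
cat >> h.py <<'E'
d_=np.load("pose.npz");M=(d_["R"],d_["t"]);YAW=float(d_["yaw"]);AX=loc2w(M,(-.005,.042))
def pose(phi,s,r=.030,h=.013):
    """TCP r along bar at local angle phi deg, s behind its centreline (ccw side)"""
    th=np.radians(phi+YAW);u=np.array([np.cos(th),np.sin(th),0]);d=np.array([u[1],-u[0],0])
    return AX+u*r-d*s+[0,0,h],down(max(phi+YAW-90,-70))
def snap(name):
    w=cam("wrist");im=ctrl.read_camera("wrist")
    a=np.radians(105-30*np.arange(8))
    for q in proj(w,[loc2w(M,(-.005+.06*np.cos(x),.042+.06*np.sin(x))) for x in a]):cv2.circle(im,tuple(int(v) for v in q),2,(0,0,255),-1)
    c=proj(w,AX)[0];x,y=int(c[0]),int(c[1]);im=im[max(0,y-110):y+110,max(0,x-130):x+130]
    cv2.imwrite(f"pics/{name}.png",cv2.resize(im,None,fx=2,fy=2))
def push(a,b,s=.022,step=4):
    for p in np.linspace(a,b,max(1,int(abs(b-a)/step))+1)[1:]:
        P,O=pose(p,s);hit=ctrl.move_l(P,vel=.03,ori=O,contact_N=10)
        print(round(p,1),ctrl.current_contact_force().round(1),hit)
        if hit:return False
    return True
E
python3 - <<'E'
from h import *
im=cv2.imread("pics/w1.png");w=(ctrl.camera_params("wrist"),np.load("w1.npy"))
g=cv2.medianBlur(cv2.cvtColor(im,cv2.COLOR_BGR2GRAY),3)
c=cv2.HoughCircles(g[150:230,345:435],cv2.HOUGH_GRADIENT,1,5,param1=80,param2=12,minRadius=16,maxRadius=32)
for x,y,r in c[0][:4]:
    X=ray(w,[(x+345,y+150)],.092)[0];X2=ray(w,[(x+345+r,y+150)],.092)[0];print("btn",x+345,y+150,r,np.linalg.norm(X-X2),X,(X[:2]-M[1])@M[0])
P,O=pose(75,.042)
print(P,ctrl.ik(P,O),ctrl.ik(*pose(-3,.022)),ctrl.current_t())
H=P.copy();H[2]=.15
ctrl.goto(H,O);f=ctrl.move_l(P,vel=.06,contact_N=5);print("down",f,ctrl.current_tool_pos(),ctrl.current_contact_force())
if not f:
    P,O=pose(75,.026);ctrl.move_l(P,vel=.03,ori=O,contact_N=6)
    push(75,56,);ctrl.sleep(.3);print(ctrl.current_contact_force())
snap("c1");print(ctrl.current_t())
E
```

```text
btn 394.5 182.5 26.6 0.022117670466052876 [ 0.57603187 -0.0588381   0.092     ] [ 0.00079428 -0.07543008]
btn 388.5 182.5 24.6 0.020465124057899936 [ 0.5771762  -0.05397631  0.092     ] [ 0.00076883 -0.0704355 ]
btn 389.5 189.5 20.2 0.016873429757187836 [ 0.57124268 -0.05370089  0.092     ] [-0.00506433 -0.07155658]
btn 381.5 186.5 22.4 0.018687609692483755 [ 0.57523829 -0.04766762  0.092     ] [-0.00259191 -0.06475567]
[0.5753192 0.1031057 0.083    ] [ 4.30776188e+00  3.39207418e+01  9.08730327e+01 -2.54444375e-14
  5.52062256e+01  1.22844398e+02] [ 8.71750965e-01  3.72843906e+01  8.30240925e+01 -2.54444375e-14
  5.96915168e+01  1.60871751e+02] 4.175
down False [0.57556354 0.10315599 0.08335149] [-1.00847247 -0.43237304 -0.26272654]
70.2 [-1.2  1.6 -0.1] False
65.5 [-0.3  1.5  0.4] False
60.8 [ 0.2 -0.1 -0.3] False
56.0 [-0.6 -0.6 -0.8] False
[ 0.38386555 -0.00317021 -0.22073494]
8.25
```

View pics/c1.png

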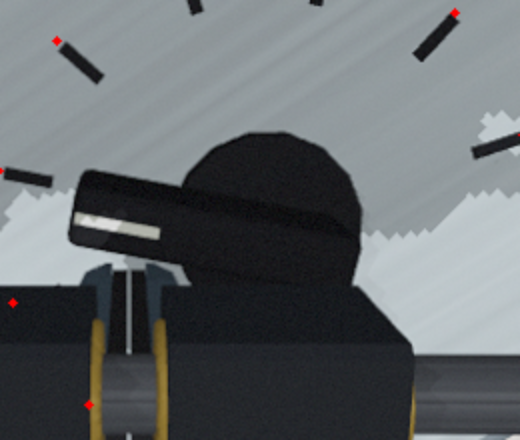

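The bar now points at the third tick, near (0,170) in the crop, so one click was made and the knob has snapped ahead of the finger. Next is click two.

Run:
```python
from h import *
push(56,26);ctrl.sleep(.3);print(ctrl.current_contact_force())
snap("c2");print(ctrl.current_t())
```

```text
51.7 [0.2 0.1 0.5] False
47.4 [ 0.4 -0.5 -0.3] False
43.1 [-0.4 -0.6  0.6] False
38.9 [-0.4  1.7  0.5] False
34.6 [ 0.7  0.4 -0.1] False
30.3 [-0.4 -0.   0.4] False
26.0 [ 0.2 -0.1  0.6] False
[ 0.4188399  -0.38982229  0.3311553 ]
10.35
```

View pics/c2.png

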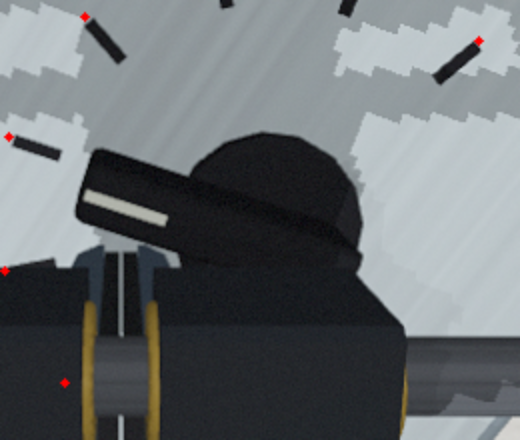

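The bar now lines up with the fourth tick, near (10,137): the image angle works out to about 15° local. One more click.

Run:
```python
from h import *
push(26,-4);ctrl.sleep(.3);print(ctrl.current_contact_force())
P,O=pose(-4,.045);ctrl.move_l(P,vel=.08,ori=O)
P[2]=.16;ctrl.move_l(P,vel=.12,ori=O)
B=loc2w(M,(-.005,-.0716));print(B)
R=down(YAW)
ctrl.goto([B[0]-.05,B[1]-.0,.2],R);ctrl.sleep(.3)
snap("c3")
w=cam("wrist");im=ctrl.read_camera("wrist");np.save("w3.npy",w[1]);cv2.imwrite("pics/w3.png",im);print(ctrl.current_t(),proj(w,B+[0,0,.022]))
```

```text
21.7 [ 0.2 -0.5  0.9] False
17.4 [-1.3  1.6 -0.6] False
13.1 [-0.2  1.3 -0.3] False
8.9 [-0.3  0.6 -1. ] False
4.6 [-1.6  0.3 -0.1] False
0.3 [-0.2  0.  -0.4] False
-4.0 [-0.3 -0.1  0.3] False
[-0.54288989  0.010215    0.54174705]
[ 0.57129506 -0.05375817  0.07      ]
15.2167 [[298.17658326 160.93029314]]
```

View pics/w3.png

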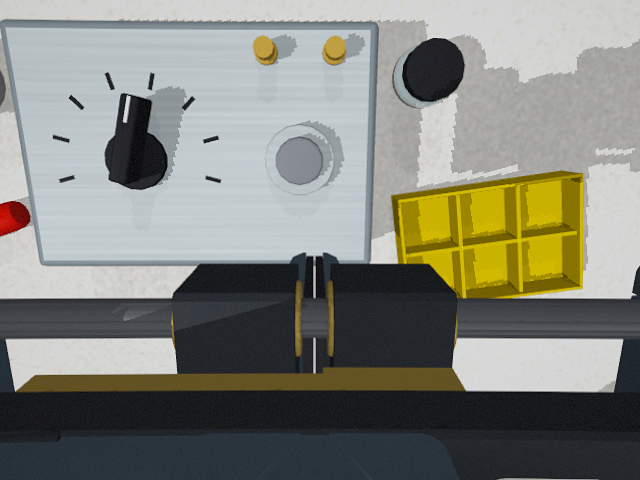

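The bar now points at tick five, near (152,80), and the button sits at (299,161), against a predicted (298,161). I'll check the bar angle numerically, then press the button.

```bash
cat >> h.py <<'E'
def knob(im,w):
    "bar angle from the white line: bright pixels inside the dark bar"
    c=proj(w,AX+[0,0,.031])[0].astype(int);x0,y0=c[0]-55,max(0,c[1]-75)
    s=im[y0:c[1]+10,x0:c[0]+55];g=cv2.cvtColor(s,cv2.COLOR_BGR2GRAY)
    dark=cv2.morphologyEx((g<80).astype(np.uint8),cv2.MORPH_CLOSE,np.ones((9,9)))
    hull=cv2.erode(dark,np.ones((3,3)));ys,xs=np.where((hull>0)&(g>130))
    X=(ray(w,np.c_[xs+x0,ys+y0],.101)[:,:2]-M[1])@M[0]-[-.005,.042]
    r=np.hypot(*X.T);X=X[(r<.044)&(r>.008)]
    v=X.mean(0);return len(X),np.degrees(np.arctan2(v[1],v[0])),np.hypot(*v)
E
python3 - <<'E'
from h import *
print("knob",knob(cv2.imread("pics/w3.png"),(ctrl.camera_params("wrist"),np.load("w3.npy"))))
B=loc2w(M,(-.005,-.0716,.022));R=down(YAW)
ctrl.move_l(B+[0,0,.05],vel=.15,ori=R)
ctrl.move_l(B+[0,0,.006],vel=.08)
print("pre",ctrl.current_tool_pos(),ctrl.current_contact_force())
for k in range(10):
    h=ctrl.move_l(B-[0,0,.001*k],vel=.01,contact_N=9)
    print(k,(ctrl.current_tool_pos()-B).round(4),ctrl.current_contact_force().round(1),h)
    if h or ctrl.current_contact_force()[2]>9:break
ctrl.sleep(.3);print(ctrl.current_contact_force(),ctrl.current_tool_pos()-B,ctrl.current_t())
E
```

```text
knob (111, np.float64(-14.678843898606715), np.float64(0.032684629306228515))
pre [ 0.5714935  -0.05379962  0.09831755] [-0.31995181 -0.6339916   1.13001379]
0 [-0.  0.  0.] [-0.6 -0.2  1.7] False
1 [ 0.     0.    -0.001] [0.3 0.9 1.7] False
2 [ 0.    -0.    -0.002] [-0.5 -0.9  3.3] False
3 [ 0.     0.    -0.003] [-0.4  0.2  3. ] False
4 [ 0.    -0.    -0.004] [-0.8 -0.8  3.7] False
5 [ 0.    -0.    -0.005] [-0.6  0.7  4.5] False
6 [ 0.0001  0.     -0.0058] [-2.   0.8  7.9] False
7 [ 0.0001 -0.     -0.006 ] [-6.1  1.2 22.9] False
[-6.43565951  1.77387522 23.22667106] [ 8.97293398e-05 -1.59642918e-05 -6.02734216e-03] 19.375
```

The knob reads -14.7°, against -15° for position five. The button bottomed out at 6.0 mm with 23 N. Now I'll retreat and check.

Run:
```python
from h import *
B=loc2w(M,(-.005,-.0716,.022))
ctrl.move_l(B+[0,0,.06],vel=.06)
ctrl.goto([B[0]-.05,B[1],.2],down(YAW));ctrl.sleep(.3)
w=cam("wrist");im=ctrl.read_camera("wrist");cv2.imwrite("pics/w4.png",im)
a=cv2.imread("pics/w3.png");print(knob(im,w),ctrl.current_t(),ctrl.current_contact_force(),"diff px",(cv2.absdiff(a,im).max(2)[:250]>50).sum())
t=ctrl.read_camera("top");t0=cv2.imread("pics/top0.png")
cv2.imwrite("pics/t4.png",np.hstack([cv2.resize(im,(400,300)),cv2.resize(t,(400,300))]))
```

```text
(112, np.float64(-14.571506046821538), np.float64(0.03225033787780336)) 21.375 [-0.17922893 -0.34930444 -0.03793962] diff px 954
```

View pics/t4.png

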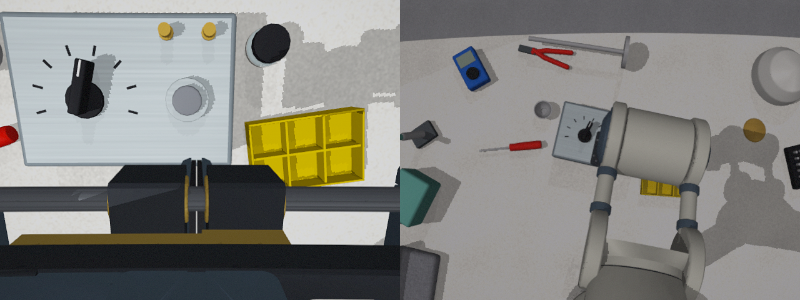

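The knob rests at tick five, the button at (187,100) is back up, and the jar, tray, bowl and screwdriver are where they were.

```bash
python3 -c "
from bench import ctrl
print(ctrl.sign_off())"
```

```text
the job is handed in; nothing more can be done
None
```

The job is handed in: the knob was pushed click by click from position two to five, the button was then pressed fully down and released, and the loose things were not touched.

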